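Fit the drive spindle into the bench mixer stand

TASK

Take the loose drive spindle out of its parking block and thread it, flat end down, through the upper and lower bearings of the mixer stand, then press lightly and turn it until its flat end drops into the hidden cross slot of the drive coupling and it sits fully home, and let go. Feel your way: never press or drag the spindle against the stand with more than about 50 N (5 kg), and leave the things around undisturbed.

Things in the scene. Friction and masses are not known exactly. Their poses are not given: they have to be found in the camera images.
- spindle_knob (a point): centre of the loose spindle's round black grip knob, 28 mm across, 36 mm high. The spindle stands upright in the parking block; 0.3 kg, 178 mm long: below the knob a steel shank 18 mm in diameter, ending in a flat tang 18 mm wide, 5 mm thick, 18 mm long (12 mm taper above it). z up along the spindle, x along the tang's width; its tip is 160 mm below this point
- spindle_tip (a point): centre of the spindle's bottom end (the tang's end face), 160 mm below the knob's centre along the spindle; same axes
- upper_bearing (a point): centre of the mouth of the upper bearing hole, in the top face of the fixed stand's aluminium arm, 125 mm above the table. z up, x towards the stand's two columns (40 mm behind the hole, ending at 129 mm). Arm plate 104 x 86 mm, 12 mm thick; hole 19.2 mm in diameter with a 2 mm countersink
- lower_bearing (a point): centre of the mouth of the lower bearing hole, straight below the upper one, in the 10 mm lid of the white gearbox housing, 62 mm above the table; hole 19.2 mm in diameter with a 2 mm countersink
- coupling_top (a point): point on the bearings' axis, 30 mm above the table: top face of the drive coupling, hidden in the housing. Two 6.6 mm wide slots cross in it at right angles, at an angle that differs each time and cannot be seen or measured (not shown by this point's axes). The gearbox keeps the coupling from turning. A tang not in line with a slot rests on this face
- coupling_floor (a point): point on the bearings' axis, 15 mm above the table: floor of the cross slot, where the tip rests when home, 15 mm below the coupling's top face. From any angle a turn of at most 45 degrees one way or the other brings the tang over a slot, which it enters within about 0.15 rad
- parking_block: white block 70 x 70 x 50 mm, fixed to the table; origin at the centre of its underside. A vertical blind hole 20 mm in diameter, 45 mm deep, in the middle of its top holds the spindle
- lotion_pot: round pot with a tan lid, 65 mm across, 29 mm high; bystander, leave it where it is; origin at the centre of its underside
- weight: brass knob weight, 30 mm across, 44 mm high; bystander, leave it where it is; origin at the centre of its underside
- beaker: small glass beaker, 78 mm across, 92 mm high; bystander, leave it where it is; origin at the centre of its underside
- lab_timer: white bench timer, 61 x 68 x 29 mm; bystander, leave it where it is; origin at the centre of its underside
- tape: roll of tape lying flat, 96 mm across, 25 mm high; bystander, leave it where it is; origin at the centre of its underside
- petri_dish: clear shallow dish, 60 mm across, 13 mm high; bystander, leave it where it is; origin at the centre of its underside
Mind the look-alikes: they are no part of the job. Leave any green look-alike of the part that bears spindle_knob alone.

How it is judged:
By the outcome, as a careful person would: the job done as asked, in the order asked, and still so for the second after the job is handed in, with the robot touching nothing.
It also fails if it takes over 64 s, if anything falls off the work surface, if the arm or the gripper's body presses on something with over 40 N, if the wrist force passes 120 N, or if a joint passes its speed limit or range.

ROBOT

A 7-joint arm with a two-finger parallel gripper is mounted at the origin on a cart in front of the work surface, level with it; the furniture and walls round the work are solid. World frame = base frame: x ahead of the robot, y to its left, z up, the work surface at z = 0. Lengths are in mm, angles in rad, forces in N, time in s.
With the tool pointing down it reaches from about 425 to 950 mm from the base axis. Payload 16.7 kg.
Tool frame: the origin (TCP) lies midway between the tips of the shut fingers; the grasp point (between the pads) lies manip.grasp_offset behind it (manip.grasp_offset is the distance from the TCP to the grasp point, in mm); z points along the fingers, y is the line along which they close (so a half turn about z gives the same grasp; the last joint's range is limited). The gripper opens to 94 mm and grips with 3 to 60 N. Pads are 16 mm wide; open, the fingers measure 119 mm over their backs; the gripper's body (75 mm by 177 mm) begins 78 mm behind the grasp point.
Start: joints at [1.085, 0.426, 0.074, 1.606, -0.034, 1.111, -0.067], TCP at [222.397, -637.271, 205.467] pointing down, gripper open.
Joint ranges: [-2.85, 2.85], [-0.5, 2.14], [-1.23, 1.37], [0.21, 2.46], [-1.02, 4.16], [0.16, 2.05], [-2.73, 2.73]. Speed limits (rad/s): [1.89, 1.89, 2.39, 2.39, 3.01, 3.01, 3.01].

INTERFACE

Orientations are given as a unit quaternion [x, y, z, w].
In Python, from plant import manip gives the robot as it stands. The module is installed in compiled form; this text tells all that it offers.
- The arm moves only by the shell command python3 -m crank 'ROWS' [FORCE]. ROWS is JSON, a list of rows, each an object with "travel": the shift along the tool's x, y, z in m, a list of three; "yaw": the turn about the tool's z in degrees; "gripper": the finger opening in m, from 0 to 0.094. In form: [{"travel": [tx, ty, tz], "yaw": yaw, "gripper": gripper}, ...]. A call has 1 to 8 rows; each row is the pose to reach, as a shift and turn from the pose commanded when the call began, along the tool's axes at that moment; what a row does not reach only later rows make up. A row lasts 1/8 s, in which the tool goes at most 62.5 mm and 10.7 degrees, less where a joint would pass 70% of its speed; a pose out of reach is approached as far as the arm can. A call with a gripper value outside its range is refused whole. The fingers move at their own pace and stop on an object; FORCE is the grip in N (left out, the last holds). Time passes only in rows, so rows that repeat a pose let the fingers close. It gives the time, the measured TCP pose, the force, the opening and the grip force at its end, in the units of the state.
- manip.observe(): the state, without advancing time (a new reading comes with each control period).
- manip.grab_frame(name): name is "scene" or "top" or "wrist"; returns a dict with "img" (384x512x3 uint8, blue, green, red), "intrinsics" (3x3 intrinsics, pixels), "distortion" ([k1, k2, p1, p2, k3] as OpenCV has them; the pictures are not rectified), "rvec" (rotation vector, rad) and "tvec" (3), from world to camera coordinates, as OpenCV has them; the wrist camera has in their place "mount" (4x4, takes a point from camera to tool coordinates, whose origin is the TCP and whose axes are the flange's). Camera axes: x right, y down, z forward; pixel columns grow to the right and rows downward; lengths in mm; the calibration is good to about 2 mm. A picture is of the moment at which its call begins: read the wrist's pose just before it. There is no depth.
- manip.finish_job(): hands the job in; it is judged then, once.
The state is a dict: "time": time; "joint_positions": joint angles; "dq": joint speeds; "joint_torque": joint torques, N m; "eef_pos": TCP position; "orientation": TCP orientation; "wrist_force": force on the tool from outside, world axes, zero at the start; "ft_torque": the same for the moment, N m; "finger_gap": finger opening in mm; "grip_force": force on a finger pad.
Only numpy, scipy, OpenCV 4.12 (cv2) and the standard library are available. Lean on these libraries where they do the work, as an engineer would, in place of code of your own. Each camera call takes 0.05 s, during which the arm holds its last target. There are 200 camera calls.

## Working session

There is one attempt and no reset: what is moved stays moved. The work goes in short steps, Python scripts to look and compute and a shell command to move; the robot and the scene stay as the last step left them, time stands still between calls to the robot, and variables do not carry over. Pictures are saved under pics/ and viewed, at most 10 in all, crops included, and the job is handed in when it is done.

```bash
mkdir -p pics
cat > h.py <<'E'
import numpy as np, cv2, json
from scipy.spatial.transform import Rotation as R
from plant import manip
def save(name,fn):
    s=manip.observe(); f=manip.grab_frame(name); cv2.imwrite(fn,f['img']); 
    f=dict(f); f['eef']=s['eef_pos']; f['ori']=s['orientation']; np.save(fn.replace('.png','.npy'),f,allow_pickle=True); return f
def load(fn): return np.load(fn,allow_pickle=True).item()
def ray(f,px):
    p=cv2.undistortPoints(np.array([[px]],float),np.array(f['intrinsics']),np.array(f['distortion']))[0,0]
    d=np.array([p[0],p[1],1.])
    if 'mount' in f:
        T=np.eye(4);T[:3,:3]=R.from_quat(f['ori']).as_matrix();T[:3,3]=f['eef'];T=T@np.array(f['mount'])
        return T[:3,3],T[:3,:3]@d
    M=cv2.Rodrigues(np.array(f['rvec'],float))[0]; t=np.array(f['tvec'],float).ravel()
    return -M.T@t, M.T@d
def onz(f,px,z):
    o,d=ray(f,px); return o+d*(z-o[2])/d[2]
def proj(f,P):
    P=np.array(P,float).reshape(-1,3)
    if 'mount' in f:
        T=np.eye(4);T[:3,:3]=R.from_quat(f['ori']).as_matrix();T[:3,3]=f['eef'];T=np.linalg.inv(T@np.array(f['mount']))
        rv=cv2.Rodrigues(T[:3,:3])[0];t=T[:3,3]
    else: rv,t=np.array(f['rvec'],float),np.array(f['tvec'],float)
    return cv2.projectPoints(P,rv,t,np.array(f['intrinsics']),np.array(f['distortion']))[0][:,0]
E
python3 - <<'E'
from h import *
print(manip.grasp_offset); print(manip.observe())
a=save('scene','pics/s0.png');b=save('top','pics/t0.png')
for f in (a,b): print(ray(f,(256,192)))
cv2.imwrite('pics/st0.png',np.hstack([cv2.resize(a['img'],(400,300)),cv2.resize(b['img'],(400,300))]))
E
```

```text
18.8
{'time': 0.0, 'joint_positions': array([ 1.08552007,  0.42673604,  0.07385114,  1.60662292, -0.03410178,
        1.11080398, -0.06707613]), 'dq': array([ 6.18151630e-05,  3.60360613e-04,  7.24918816e-04,  8.54717952e-05,
       -5.89230397e-04,  1.03762905e-03,  1.27398474e-04]), 'joint_torque': array([ 4.03360318e-04, -9.35826588e+01,  3.66578959e+00, -4.54193687e+01,
       -4.90492978e-02,  2.02551397e-02,  2.19535414e-04]), 'eef_pos': array([ 222.23455283, -636.88826959,  204.76591793]), 'orientation': array([ 9.85940426e-01,  1.67095922e-01, -1.56485714e-04, -6.36458869e-04]), 'wrist_force': array([ 0.05689358, -0.36255119, -0.83041304]), 'ft_torque': array([ 0.01732843,  0.01294705, -0.01154007]), 'grip_force': 0.0, 'finger_gap': 93.76386664661986}
(array([ 755.81881281, -819.61133401, 1021.10996357]), array([-0.16196295,  0.71195496, -0.68364932]))
(array([ 389.97670442,   97.53373326, 1227.06266366]), array([ 1.34431701e-01,  8.27227151e-04, -9.90989949e-01]))
```

View pics/s0.png

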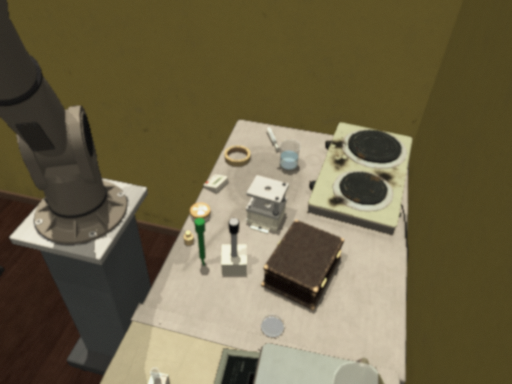

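View pics/t0.png

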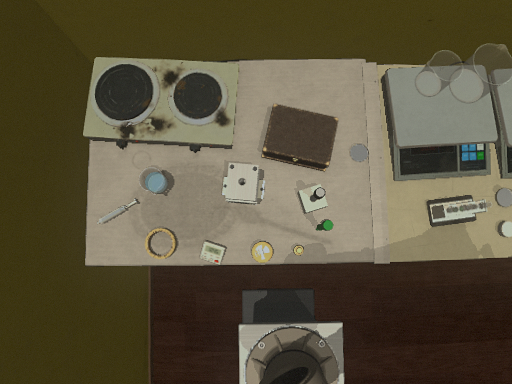

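Scene picture: black knob at (234,225) above the white block (234,260). Green look-alike at (200,212). Stand arm at (268,188). Top picture: black knob at about (319,193), green one at (327,226), stand hole at about (242,182). Things that could pass for the spindle are the black knob at top (319,193) and the green one at top (327,226). I choose the black one and check it in a close crop.

Run:
```python
from h import *
a=load('pics/s0.npy');b=load('pics/t0.npy')
A=cv2.resize(a['img'][165:285,170:310],None,fx=2.8,fy=2.8*1,interpolation=cv2.INTER_CUBIC)
B=cv2.resize(b['img'][150:240,212:347],None,fx=2.9,fy=2.9,interpolation=cv2.INTER_CUBIC)
h=max(A.shape[0],B.shape[0]);p=lambda X:np.pad(X,((0,h-X.shape[0]),(0,0),(0,0)))
cv2.imwrite('pics/c0.png',np.hstack([p(A),p(B)]))
def blobs(m,n):
    k,l,s,c=cv2.connectedComponentsWithStats(m.astype(np.uint8))
    for i in range(1,k):
        if s[i,4]>12: print(n,s[i],c[i].round(1))
def mask(f,box):
    x0,x1,y0,y1=box; m=np.zeros(f['img'].shape[:2],bool); 
    g=f['img'].max(2)<70; m[y0:y1,x0:x1]=g[y0:y1,x0:x1]; return m
blobs(mask(a,(222,246,212,250)),'scene knob')
blobs(mask(b,(305,332,180,210)),'top knob')
blobs(mask(b,(232,252,172,192)),'top hole')
for n,px,z in (('knob top',(320,193),183),('hole',(242,182),125)): print(n,onz(b,px,z))
w=(b['img'].min(2)>150)
blobs(w&(np.arange(384)[:,None]>150)&(np.arange(384)[:,None]<215)&(np.arange(512)>215)&(np.arange(512)<335),'white')
```

```text
scene knob [229 225   9  11  70] [233.4 229.5]
top knob [311 190  11  11  41] [314.9 196.1]
knob top [525.57302915 -73.62809215 183.        ]
hole [568.98682606 137.78666834 125.        ]
white [ 222  163   37   38 1005] [240.6 182. ]
white [262 180   3   9  18] [263.1 183.8]
white [311 184  11  10  39] [315.  187.4]
white [316 188   8   8  41] [320.  191.9]
white [261 190   3   9  18] [262.1 194.3]
white [299 190  29  22 272] [311.9 202.2]
white [226 199  31   4  36] [240.9 200.7]
```

View pics/c0.png

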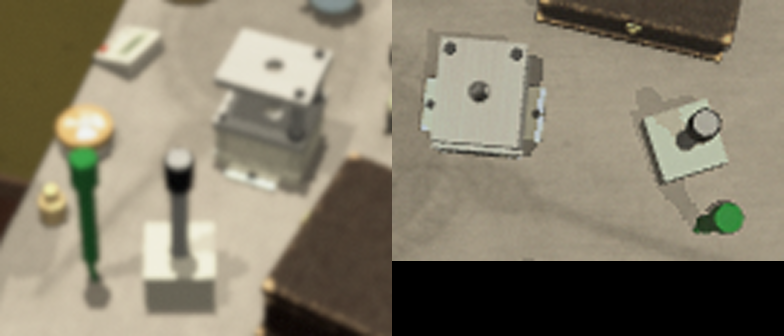

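Crop: the black knob with a light cap stands in the white block. The cap is at top (320.3,192.4) and scene (233.9,222.1). The stand hole is at top (242,181.4) and scene (267.9,188.2). The green spindle at top (334,225) is the look-alike.

Run:
```python
from h import *
a=load('pics/s0.npy');b=load('pics/t0.npy')
def tri(p,q):
    o1,d1=ray(a,p);o2,d2=ray(b,q);d1/=np.linalg.norm(d1);d2/=np.linalg.norm(d2)
    s=np.linalg.lstsq(np.c_[d1,-d2],o2-o1,rcond=None)[0];P,Q=o1+s[0]*d1,o2+s[1]*d2
    return ((P+Q)/2).round(1),np.linalg.norm(P-Q).round(1)
print('cap',tri((233.9,222.1),(320.3,192.4)),onz(b,(320.3,192.4),183),onz(a,(233.9,222.1),183))
print('hole',tri((267.9,188.2),(242,181.4)),onz(b,(242,181.4),125),onz(a,(267.9,188.2),125))
print('green',tri((200,221),(327.5,225)))
s=manip.observe();Rm=R.from_quat(s['orientation']).as_matrix()
for t in ([525,-73,380],): print(Rm.T@(np.array(t)-s['eef_pos']))
print(load('pics/t0.npy')['tvec']); w=manip.grab_frame('wrist');print(np.array(w['mount']).round(2).tolist(),np.array(w['intrinsics'])[0])
```

```text
cap (array([529. , -73.9, 182.7]), np.float64(3.9)) [527.18420847 -74.50498531 183.        ] [530.88694998 -73.36778861 183.        ]
hole (array([572.2, 138.3, 125.7]), np.float64(3.4)) [570.7183731  137.76282737 125.        ] [573.64514662 139.88108388 125.        ]
green (array([441.5, -90.4, 177.7]), np.float64(4.3))
[ 471.63933395 -432.88397794 -174.69512533]
[ 121.75055478  553.61029792 1160.15942012]
[[0.0, -0.97, -0.26, 75.17], [1.0, 0.0, 0.0, 0.97], [-0.0, -0.26, 0.97, -179.49], [0.0, 0.0, 0.0, 1.0]] [320.08502576   0.         256.60016961]
```

Heights fit (182.7 against 183, and 125.7 against 125), and both points are in reach. I raise the tool, then go across.

```bash
python3 -m crank '[{"travel":[0,0,-0.06],"yaw":0,"gripper":0.06},{"travel":[0.04,-0.035,-0.10],"yaw":0,"gripper":0.06},{"travel":[0.08,-0.073,-0.12],"yaw":0,"gripper":0.06},{"travel":[0.12,-0.11,-0.13],"yaw":0,"gripper":0.06},{"travel":[0.16,-0.147,-0.14],"yaw":0,"gripper":0.06},{"travel":[0.20,-0.184,-0.15],"yaw":0,"gripper":0.06},{"travel":[0.24,-0.22,-0.15],"yaw":0,"gripper":0.06},{"travel":[0.24,-0.22,-0.15],"yaw":0,"gripper":0.06}]' 30
```

```text
time: 1.15
eef_pos: [378.6, -347.0, 355.8]
orientation: [0.985, 0.17, 0.0, -0.0]
wrist_force: [1.0, -0.7, 0.8]
finger_gap: 59.9
grip_force: 0.0
```

```bash
python3 -m crank '[{"travel":[0.04,-0.035,0],"yaw":0,"gripper":0.06},{"travel":[0.08,-0.07,0],"yaw":0,"gripper":0.06},{"travel":[0.12,-0.106,0],"yaw":0,"gripper":0.06},{"travel":[0.16,-0.142,0.01],"yaw":0,"gripper":0.06},{"travel":[0.20,-0.177,0.02],"yaw":0,"gripper":0.06},{"travel":[0.232,-0.207,0.03],"yaw":0,"gripper":0.06},{"travel":[0.232,-0.207,0.03],"yaw":0,"gripper":0.06},{"travel":[0.232,-0.207,0.03],"yaw":0,"gripper":0.06}]'
python3 - <<'E'
from h import *
f=save('wrist','pics/w1.png'); print(f['eef'],f['ori'],proj(f,[[529,-74,183],[529,-74,147],[441,-90,178]]),manip.observe()['joint_positions'].round(2))
E
```

```text
time: 2.15
eef_pos: [527.1, -79.7, 325.3]
orientation: [0.986, 0.167, -0.0, 0.0]
wrist_force: [-0.0, -0.3, -0.9]
finger_gap: 59.9
grip_force: 0.0
[527.11842466 -79.72150735 325.30556167] [ 9.86013350e-01  1.66666038e-01 -3.18455177e-04  5.50661060e-05] [[250.88575607 177.94792856]
 [251.42020366 171.06300015]
 [238.93084089 254.37662501]] [ 0.38  0.13 -0.39  1.74  0.05  1.28 -1.25]
```

View pics/w1.png

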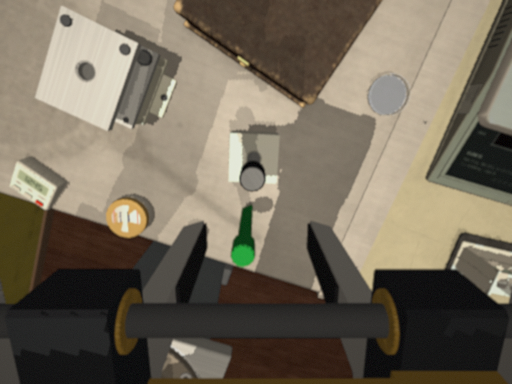

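The wrist view shows the cap at (251.5,178), predicted (250.9,177.9), and the stand hole at (86,71). The measurement is confirmed, so I go down.

```bash
python3 -m crank '[{"travel":[0.004,-0.005,0.05],"yaw":0,"gripper":0.06},{"travel":[0.004,-0.005,0.10],"yaw":0,"gripper":0.06},{"travel":[0.004,-0.005,0.11],"yaw":0,"gripper":0.06},{"travel":[0.004,-0.005,0.11],"yaw":0,"gripper":0.06}]'
python3 - <<'E'
from h import *
g=load('pics/w1.npy'); print('hole from w1',onz(g,(86.5,71),125),'cap w1',onz(g,(251.5,178),183))
f=save('wrist','pics/w2.png'); print(f['eef'],proj(f,[[529,-74,183]]))
g=cv2.cvtColor(f['img'],cv2.COLOR_BGR2GRAY)
u,v=proj(f,[[529,-74,183]])[0]
c=cv2.HoughCircles(cv2.medianBlur(g,3),cv2.HOUGH_GRADIENT,1,300,param1=80,param2=12,minRadius=10,maxRadius=30)
m=np.zeros_like(g);u,v=int(u),int(v);m[v-35:v+35,u-35:u+35]=g[v-35:v+35,u-35:u+35]
c=cv2.HoughCircles(cv2.medianBlur(m,3)[v-34:v+34,u-34:u+34],cv2.HOUGH_GRADIENT,1,300,param1=80,param2=10,minRadius=12,maxRadius=30)
if c is not None:
    x,y,r=c[0,0];print(x+u-34,y+v-34,r,onz(f,(x+u-34,y+v-34),183))
E
```

```text
time: 2.7
eef_pos: [529.7, -73.4, 216.4]
orientation: [0.986, 0.167, 0.0, 0.0]
wrist_force: [-0.2, -0.4, 0.3]
finger_gap: 59.8
grip_force: 0.0
hole from w1 [571.55031629 135.10468143 125.        ] cap w1 [529.15590248 -74.61461318 183.        ]
[529.72710303 -73.36191138 216.42400337] [[255.60922815 217.95180638]]
256.5 218.5 16.0 [528.81997912 -74.72656937 183.        ]
```

```bash
python3 -m crank '[{"travel":[-0.001,0.001,0.04],"yaw":0,"gripper":0.06},{"travel":[-0.001,0.001,0.07],"yaw":0,"gripper":0.06},{"travel":[-0.001,0.001,0.07],"yaw":0,"gripper":0.06},{"travel":[-0.001,0.001,0.07],"yaw":0,"gripper":0.02},{"travel":[-0.001,0.001,0.07],"yaw":0,"gripper":0.02},{"travel":[-0.001,0.001,0.07],"yaw":0,"gripper":0.02},{"travel":[-0.001,0.001,0.07],"yaw":0,"gripper":0.02},{"travel":[-0.001,0.001,0.07],"yaw":0,"gripper":0.02}]' 40
```

```text
time: 3.75
eef_pos: [529.3, -73.9, 146.1]
orientation: [0.986, 0.167, 0.0, 0.0]
wrist_force: [0.1, 0.0, 6.2]
finger_gap: 27.4
grip_force: 40.0
```

```bash
python3 -m crank '[{"travel":[0,0,-0.02],"yaw":0,"gripper":0.02},{"travel":[0,0,-0.06],"yaw":0,"gripper":0.02},{"travel":[0,0,-0.10],"yaw":0,"gripper":0.02},{"travel":[0,0,-0.14],"yaw":0,"gripper":0.02},{"travel":[0,0,-0.155],"yaw":0,"gripper":0.02},{"travel":[0,0,-0.155],"yaw":0,"gripper":0.02}]'
python3 - <<'E'
from h import *
s=manip.observe();Rm=R.from_quat(s['orientation']).as_matrix()
f=load('pics/w1.npy')
print(s['wrist_force'],s['ft_torque'],Rm.T@(np.array([571.9,137,s['eef_pos'][2]])-s['eef_pos']))
E
```

```text
time: 4.5
eef_pos: [528.9, -73.9, 300.4]
orientation: [0.986, 0.167, 0.0, 0.0]
wrist_force: [-0.2, -0.6, -3.4]
finger_gap: 27.7
grip_force: 40.0
[-0.2374251  -0.58584896 -3.4349604 ] [0.01751244 0.03357419 0.01887991] [ 1.10027114e+02 -1.84955566e+02 -5.61136362e-03]
```

```bash
python3 -m crank '[{"travel":[0.012,-0.045,0],"yaw":0,"gripper":0.02},{"travel":[0.025,-0.09,0],"yaw":0,"gripper":0.02},{"travel":[0.038,-0.135,0],"yaw":0,"gripper":0.02},{"travel":[0.05,-0.175,0],"yaw":0,"gripper":0.02},{"travel":[0.05,-0.185,0],"yaw":0,"gripper":0.02},{"travel":[0.05,-0.185,0],"yaw":0,"gripper":0.02},{"travel":[0.05,-0.185,0],"yaw":0,"gripper":0.02}]'
python3 - <<'E'
from h import *
f=save('wrist','pics/w3.png'); tz=f['eef'][2]-141.2
print(f['eef'],proj(f,[[571.9,137,125],[f['eef'][0],f['eef'][1],tz]]),tz)
cv2.imwrite('pics/c3.png',cv2.resize(f['img'][40:270,130:400],None,fx=2.6,fy=2.6,interpolation=cv2.INTER_CUBIC))
E
```

```text
time: 5.38
eef_pos: [515.2, 115.8, 299.8]
orientation: [0.986, 0.166, -0.001, 0.0]
wrist_force: [0.0, 0.2, -2.6]
finger_gap: 27.3
grip_force: 40.0
[515.17893886 115.80486914 299.79294407] [[254.23996944 119.90529718]
 [255.51305422 181.6026418 ]] 158.59294407217698
```

View pics/c3.png

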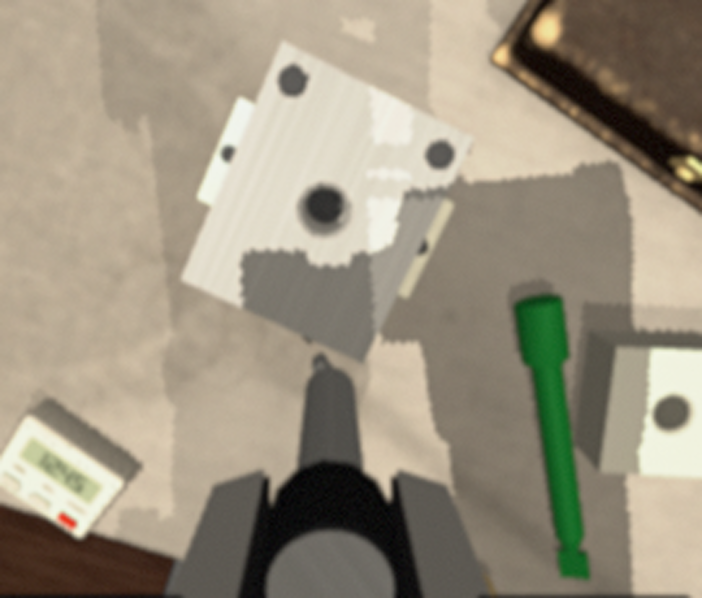

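The crop shows the hole at full-image (254.6,119.6), predicted (254.2,119.9). The tang tip is near (253,179), predicted (255.5,181.6), and it is seen edge-on. Next I measure the shank's centre line and the hole centroid.

Run:
```python
from h import *
f=load('pics/w3.npy');g=cv2.GaussianBlur(cv2.cvtColor(f['img'],cv2.COLOR_BGR2GRAY),(3,3),0).astype(float)
e=f['eef'];Rm=R.from_quat(f['ori']).as_matrix()
P=lambda h:proj(f,[e-Rm[:,2]*(18.8-h)+0])[0]   # h mm below knob centre
print('knobtop',P(-18),'kbot',P(18))
for h in (40,60,80,100,120,130,140,150,156,160):
    u,v=P(h);r=g[int(round(v)),235:280];d=np.gradient(r)
    L=235+np.argmin(d[:int(u)-235]);Rr=int(u)+np.argmax(d[int(u)-235:])
    print(h,u.round(1),v.round(1),'edges',L,Rr,(L+Rr)/2)
m=np.zeros(g.shape,np.uint8);m[105:135,240:270]=(g[105:135,240:270]<110)
k,l,s,c=cv2.connectedComponentsWithStats(m);print(s[1:],c[1:])
for p in c[1:]: print(onz(f,p,125))
for v in range(170,190,2): print(v,g[v,244:264].astype(int))
```

```text
knobtop [254.5007085  264.46994219] kbot [254.85992789 235.78524716]
40 255.0 222.9 edges 241 272 256.5
60 255.1 213.2 edges 245 268 256.5
80 255.2 205.0 edges 245 268 256.5
100 255.3 197.9 edges 246 267 256.5
120 255.4 191.8 edges 247 266 256.5
130 255.4 189.0 edges 247 266 256.5
140 255.5 186.5 edges 248 265 256.5
150 255.5 184.0 edges 249 264 256.5
156 255.5 182.6 edges 250 263 256.5
160 255.5 181.7 edges 250 262 256.0
[[247 112  15  16 183]] [[254.05464481 119.15846995]]
[572.57834156 137.445776   125.        ]
170 [152 145 132 117 109 111 118 121 121 120 119 119 119 118 117 117 117 118
 118 118]
172 [156 155 152 144 136 135 140 142 140 136 132 127 123 119 118 118 117 118
 118 118]
174 [159 158 156 156 155 154 154 151 148 146 146 147 144 138 133 128 124 121
 119 119]
176 [159 157 156 156 156 151 140 125 111 106 115 134 149 154 154 150 144 139
 134 130]
178 [157 155 155 156 154 139 114  93  86  85  89 104 127 146 155 156 155 153
 151 148]
180 [155 155 157 158 154 138 114 100  98  98  93  90  97 113 131 142 147 149
 151 152]
182 [154 155 157 159 157 144 122 102  92  88  85  81  81  85  91  97 105 115
 127 140]
184 [156 156 157 156 147 128 103  85  78  77  78  80  81  81  79  79  80  84
  92 107]
186 [156 156 154 142 118  94  80  76  76  78  79  80  80  80  80  80  80  79
  80  84]
188 [154 152 144 124  97  78  74  75  77  77  78  79  81  81  80  79  79  79
  79  79]
```

Hole is about (572.1,138.1) after the camera offset seen on the shank (about 0.9 mm). I move above it and part way down.

```bash
python3 -m crank '[{"travel":[0.03,-0.001,0],"yaw":0,"gripper":0.02},{"travel":[0.055,-0.0024,0],"yaw":0,"gripper":0.02},{"travel":[0.061,-0.0024,0],"yaw":0,"gripper":0.02},{"travel":[0.061,-0.0024,0.02],"yaw":0,"gripper":0.02},{"travel":[0.061,-0.0024,0.028],"yaw":0,"gripper":0.02},{"travel":[0.061,-0.0024,0.028],"yaw":0,"gripper":0.02},{"travel":[0.061,-0.0024,0.028],"yaw":0,"gripper":0.02}]'
python3 - <<'E'
from h import *
f=save('top','pics/t4.png');s=save('scene','pics/s4.png');e=f['eef'];print(e)
A=cv2.resize(s['img'][160:230,235:305],None,fx=5.5,fy=5.5,interpolation=cv2.INTER_CUBIC)
w=save('wrist','pics/w4.png');B=cv2.resize(w['img'][130:240,200:310],(385,385),interpolation=cv2.INTER_CUBIC)
cv2.imwrite('pics/c4.png',np.hstack([A,B]))
E
```

```text
time: 6.3
eef_pos: [572.1, 139.5, 273.3]
orientation: [0.986, 0.167, 0.0, 0.0]
wrist_force: [0.8, 0.4, -2.6]
finger_gap: 27.0
grip_force: 40.0
[572.11257224 139.54870064 273.26081309]
```

View pics/c4.png

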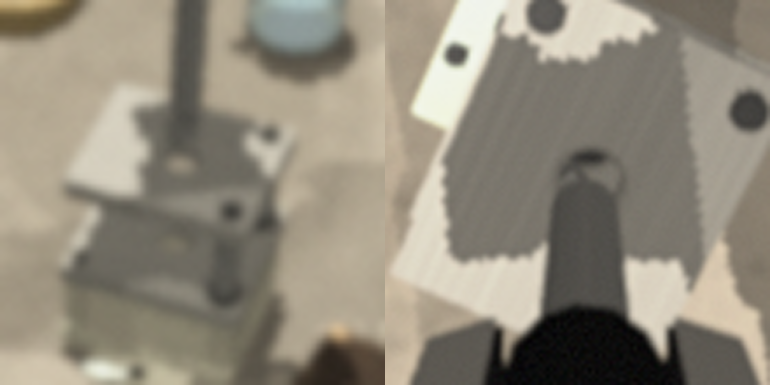

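Wrist half of the crop: the hole centre is about 2 px right of the shank's line, so the tool needs about +1.5 mm in its y. That agrees with the measured TCP (y = 139.5 against 138.1). I correct and go down in small steps.

```bash
python3 -m crank '[{"travel":[-0.0003,0.0015,0],"yaw":0,"gripper":0.02},{"travel":[-0.0003,0.0015,0.004],"yaw":0,"gripper":0.02},{"travel":[-0.0003,0.0015,0.007],"yaw":0,"gripper":0.02},{"travel":[-0.0003,0.0015,0.009],"yaw":0,"gripper":0.02},{"travel":[-0.0003,0.0015,0.009],"yaw":0,"gripper":0.02}]'
python3 -m crank '[{"travel":[0,0,0.002],"yaw":0,"gripper":0.02},{"travel":[0,0,0.003],"yaw":0,"gripper":0.02}]'
```

```text
time: 7.08
eef_pos: [572.1, 138.2, 263.3]
orientation: [0.986, 0.167, -0.0, -0.0]
wrist_force: [0.6, 0.4, -2.7]
finger_gap: 27.5
grip_force: 40.0
time: 7.32
eef_pos: [572.2, 138.1, 260.4]
orientation: [0.986, 0.167, 0.0, -0.0]
wrist_force: [-1.0, 0.7, -2.2]
finger_gap: 27.1
grip_force: 40.0
```

The tip is 6 mm below the mouth with no force. I carry on until the full shank enters.

```bash
python3 -m crank '[{"travel":[0,0,0.004],"yaw":0,"gripper":0.02},{"travel":[0,0,0.008],"yaw":0,"gripper":0.02},{"travel":[0,0,0.012],"yaw":0,"gripper":0.02},{"travel":[0,0,0.016],"yaw":0,"gripper":0.02}]'
python3 -m crank '[{"travel":[0,0,0.003],"yaw":0,"gripper":0.02},{"travel":[0,0,0.006],"yaw":0,"gripper":0.02}]'
python3 -m crank '[{"travel":[0,0,0.002],"yaw":0,"gripper":0.02},{"travel":[0,0,0.004],"yaw":0,"gripper":0.02}]'
python3 -m crank '[{"travel":[0,0,0.002],"yaw":0,"gripper":0.02},{"travel":[0,0,0.004],"yaw":0,"gripper":0.02}]'
```

```text
time: 7.82
eef_pos: [572.1, 138.2, 244.2]
orientation: [0.986, 0.167, -0.0, -0.0]
wrist_force: [-0.3, 0.6, -2.8]
finger_gap: 27.4
grip_force: 40.0
time: 8.07
eef_pos: [572.2, 138.2, 238.3]
orientation: [0.986, 0.167, 0.0, -0.0]
wrist_force: [-0.0, 0.1, -1.7]
finger_gap: 27.7
grip_force: 40.0
time: 8.32
eef_pos: [572.2, 138.2, 234.4]
orientation: [0.986, 0.167, 0.0, -0.0]
wrist_force: [0.3, -0.4, -2.7]
finger_gap: 27.7
grip_force: 40.0
time: 8.57
eef_pos: [572.2, 138.2, 230.4]
orientation: [0.986, 0.167, 0.0, -0.0]
wrist_force: [0.4, 0.2, -2.1]
finger_gap: 27.0
grip_force: 40.0
```

```bash
python3 -m crank '[{"travel":[0,0,0.005],"yaw":0,"gripper":0.02},{"travel":[0,0,0.010],"yaw":0,"gripper":0.02},{"travel":[0,0,0.015],"yaw":0,"gripper":0.02},{"travel":[0,0,0.020],"yaw":0,"gripper":0.02},{"travel":[0,0,0.024],"yaw":0,"gripper":0.02}]'
python3 -m crank '[{"travel":[0,0,0.002],"yaw":0,"gripper":0.02},{"travel":[0,0,0.004],"yaw":0,"gripper":0.02}]'
python3 -m crank '[{"travel":[0,0,0.002],"yaw":0,"gripper":0.02},{"travel":[0,0,0.004],"yaw":0,"gripper":0.02}]'
```

```text
time: 9.2
eef_pos: [572.1, 138.2, 206.1]
orientation: [0.986, 0.167, -0.0, -0.0]
wrist_force: [0.2, 0.2, -2.6]
finger_gap: 27.3
grip_force: 40.0
time: 9.45
eef_pos: [572.2, 138.2, 202.5]
orientation: [0.986, 0.167, 0.0, -0.0]
wrist_force: [0.2, -0.5, -2.5]
finger_gap: 27.4
grip_force: 40.0
time: 9.7
eef_pos: [572.2, 138.2, 198.5]
orientation: [0.986, 0.167, 0.0, -0.0]
wrist_force: [0.6, -0.7, -3.1]
finger_gap: 27.3
grip_force: 40.0
```

```bash
python3 -m crank '[{"travel":[0,0,0.004],"yaw":0,"gripper":0.02},{"travel":[0,0,0.008],"yaw":0,"gripper":0.02},{"travel":[0,0,0.012],"yaw":0,"gripper":0.02},{"travel":[0,0,0.015],"yaw":0,"gripper":0.02}]'
python3 -m crank '[{"travel":[0,0,0.002],"yaw":0,"gripper":0.02},{"travel":[0,0,0.004],"yaw":0,"gripper":0.02}]'
python3 -m crank '[{"travel":[0,0,0.002],"yaw":0,"gripper":0.02},{"travel":[0,0,0.004],"yaw":0,"gripper":0.02}]'
```

```text
time: 10.2
eef_pos: [572.1, 138.1, 183.2]
orientation: [0.986, 0.167, -0.0, -0.0]
wrist_force: [0.2, 0.5, -2.4]
finger_gap: 27.5
grip_force: 40.0
time: 10.45
eef_pos: [572.2, 138.2, 179.4]
orientation: [0.986, 0.167, 0.0, -0.0]
wrist_force: [-0.2, -0.0, -3.4]
finger_gap: 27.3
grip_force: 40.0
time: 10.7
eef_pos: [572.2, 138.2, 175.4]
orientation: [0.986, 0.167, 0.0, -0.0]
wrist_force: [-0.7, 0.4, -2.9]
finger_gap: 27.3
grip_force: 40.0
```

```bash
python3 -m crank '[{"travel":[0,0,0.001],"yaw":0,"gripper":0.02},{"travel":[0,0,0.003],"yaw":0,"gripper":0.02}]'
python3 -m crank '[{"travel":[0,0,0.001],"yaw":0,"gripper":0.02},{"travel":[0,0,0.001],"yaw":0,"gripper":0.02}]'
python3 -m crank '[{"travel":[0,0,0.001],"yaw":0,"gripper":0.02},{"travel":[0,0,0.001],"yaw":0,"gripper":0.02}]'
```

```text
time: 10.95
eef_pos: [572.2, 138.2, 172.5]
orientation: [0.986, 0.167, 0.0, -0.0]
wrist_force: [0.8, 0.6, -2.5]
finger_gap: 27.2
grip_force: 40.0
time: 11.2
eef_pos: [572.1, 138.2, 171.4]
orientation: [0.986, 0.167, -0.0, -0.0]
wrist_force: [0.3, 0.1, -3.3]
finger_gap: 27.5
grip_force: 40.0
time: 11.45
eef_pos: [572.3, 138.2, 170.7]
orientation: [0.986, 0.167, 0.0, -0.0]
wrist_force: [0.0, -0.1, 0.3]
finger_gap: 27.3
grip_force: 40.0
```

Contact with the coupling's face (tip at 29.5 mm). I press lightly.

```bash
python3 -m crank '[{"travel":[0,0,0.0007],"yaw":0,"gripper":0.02},{"travel":[0,0,0.0007],"yaw":0,"gripper":0.02}]'
```

```text
time: 11.7
eef_pos: [572.1, 138.1, 169.8]
orientation: [0.986, 0.167, 0.0, -0.0]
wrist_force: [-0.3, 0.3, -0.8]
finger_gap: 27.6
grip_force: 40.0
```

```bash
python3 -m crank '[{"travel":[0,0,0.001],"yaw":0,"gripper":0.02},{"travel":[0,0,0.001],"yaw":0,"gripper":0.02}]'
python3 -m crank '[{"travel":[0,0,0.001],"yaw":0,"gripper":0.02},{"travel":[0,0,0.001],"yaw":0,"gripper":0.02}]'
```

```text
time: 11.95
eef_pos: [572.2, 138.2, 168.9]
orientation: [0.986, 0.167, 0.0, -0.0]
wrist_force: [0.3, 0.3, 3.1]
finger_gap: 27.6
grip_force: 40.0
time: 12.2
eef_pos: [572.3, 138.3, 168.0]
orientation: [0.986, 0.167, 0.0, -0.0]
wrist_force: [0.2, -0.6, 3.7]
finger_gap: 27.6
grip_force: 40.0
```

```bash
python3 -m crank '[{"travel":[0,0,0.001],"yaw":0,"gripper":0.02},{"travel":[0,0,0.002],"yaw":0,"gripper":0.02},{"travel":[0,0,0.002],"yaw":0,"gripper":0.02}]'
python3 - <<'E'
from h import *
w=save('wrist','pics/w5.png');e=w['eef'];print(e,manip.observe()['wrist_force'],manip.observe()['ft_torque'])
print(proj(w,[e+[0,0,18.8+18]]))
o=load('pics/w4.npy')
cv2.imwrite('pics/c5.png',np.hstack([cv2.resize(x['img'][130:330,156:356],(390,390),interpolation=cv2.INTER_CUBIC) for x in (o,w)]))
E
```

```text
time: 12.58
eef_pos: [572.6, 138.4, 166.4]
orientation: [0.986, 0.167, 0.001, -0.0]
wrist_force: [-1.0, 1.2, 9.4]
finger_gap: 27.7
grip_force: 40.0
[572.56826282 138.38179099 166.42508013] [-0.32210756  0.47419331  9.10651838] [ 0.06086209  0.2669444  -0.15107013]
[[254.49948135 264.39289831]]
```

View pics/c5.png

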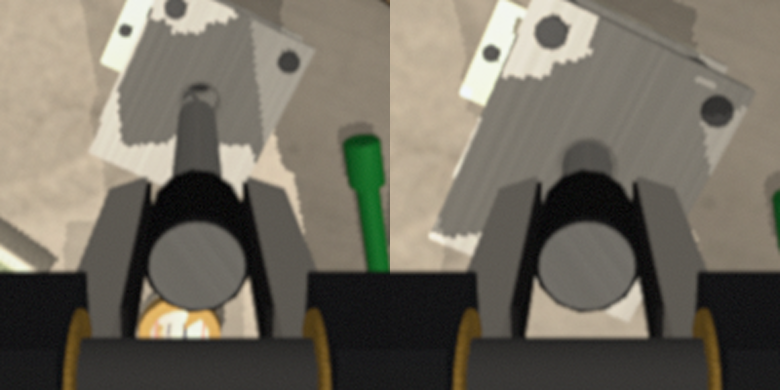

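The cap sits at the same place in both crops, perhaps slightly larger now, which would mean a little yield in the grip. I'll measure that, and turn a little to feel it.

```bash
python3 - <<'E'
from h import *
for n in ('w3','w4','w5'):
    g=cv2.GaussianBlur(load(f'pics/{n}.npy')['img'],(3,3),0).max(2); m=np.zeros_like(g);m[235:300,225:290]=(g[235:300,225:290]>60)
    k,l,s,c=cv2.connectedComponentsWithStats(m); i=l[265,256]; print(n,s[i],c[i])
E
python3 -m crank '[{"travel":[0,0,0],"yaw":5,"gripper":0.02},{"travel":[0,0,0],"yaw":10,"gripper":0.02},{"travel":[0,0,0],"yaw":10,"gripper":0.02}]'
python3 -c "
from h import *
s=manip.observe();print(s['ft_torque'],s['joint_positions'][6])"
```

```text
w3 [ 232  244   54   46 1872] [257.47222222 266.60149573]
w4 [ 225  244   64   56 2835] [256.7037037  274.90546737]
w5 [ 225  244   64   56 2840] [256.58098592 274.89788732]
time: 13.0
eef_pos: [571.8, 138.0, 165.3]
orientation: [0.997, 0.081, -0.0, 0.0]
wrist_force: [-0.3, 0.1, -3.6]
finger_gap: 27.1
grip_force: 40.0
[ 0.04676939  0.02238958 -0.04294705] -1.9314895694066487
```

The force vanished after the turn. I feel downward.

```bash
python3 -m crank '[{"travel":[0,0,0.001],"yaw":0,"gripper":0.02},{"travel":[0,0,0.002],"yaw":0,"gripper":0.02},{"travel":[0,0,0.002],"yaw":0,"gripper":0.02}]'
python3 -m crank '[{"travel":[0,0,0.001],"yaw":0,"gripper":0.02},{"travel":[0,0,0.002],"yaw":0,"gripper":0.02},{"travel":[0,0,0.002],"yaw":0,"gripper":0.02}]'
```

```text
time: 13.38
eef_pos: [572.1, 138.1, 163.6]
orientation: [0.997, 0.081, -0.0, -0.0]
wrist_force: [0.3, -0.0, -2.9]
finger_gap: 27.8
grip_force: 40.0
time: 13.75
eef_pos: [572.1, 138.1, 161.7]
orientation: [0.997, 0.081, -0.0, -0.0]
wrist_force: [0.2, -0.0, -3.2]
finger_gap: 27.2
grip_force: 40.0
```

Tip at 20.5 mm with no force, so it is in the slot. I go on down to the floor.

```bash
python3 -m crank '[{"travel":[0,0,0.002],"yaw":0,"gripper":0.02},{"travel":[0,0,0.0035],"yaw":0,"gripper":0.02},{"travel":[0,0,0.0035],"yaw":0,"gripper":0.02}]'
python3 -m crank '[{"travel":[0,0,0.001],"yaw":0,"gripper":0.02},{"travel":[0,0,0.002],"yaw":0,"gripper":0.02},{"travel":[0,0,0.002],"yaw":0,"gripper":0.02}]'
```

```text
time: 14.12
eef_pos: [572.1, 138.1, 158.2]
orientation: [0.997, 0.081, -0.0, -0.0]
wrist_force: [0.6, -0.2, -2.8]
finger_gap: 27.4
grip_force: 40.0
time: 14.5
eef_pos: [572.1, 138.2, 156.3]
orientation: [0.997, 0.081, -0.0, -0.0]
wrist_force: [-0.5, -0.9, -3.3]
finger_gap: 27.6
grip_force: 40.0
```

```bash
python3 -m crank '[{"travel":[0,0,0.001],"yaw":0,"gripper":0.02},{"travel":[0,0,0.001],"yaw":0,"gripper":0.02}]'
python3 -m crank '[{"travel":[0,0,0.001],"yaw":0,"gripper":0.02},{"travel":[0,0,0.001],"yaw":0,"gripper":0.02}]'
python3 -m crank '[{"travel":[0,0,0.001],"yaw":0,"gripper":0.02},{"travel":[0,0,0.001],"yaw":0,"gripper":0.02}]'
```

```text
time: 14.75
eef_pos: [572.6, 138.4, 156.1]
orientation: [0.997, 0.08, 0.001, -0.0]
wrist_force: [-0.9, -0.4, 7.7]
finger_gap: 27.0
grip_force: 40.0
time: 15.0
eef_pos: [572.9, 138.4, 155.9]
orientation: [0.997, 0.08, 0.001, -0.0]
wrist_force: [-5.5, -1.1, 18.7]
finger_gap: 27.6
grip_force: 40.0
time: 15.25
eef_pos: [573.0, 138.4, 155.8]
orientation: [0.997, 0.08, 0.001, 0.0]
wrist_force: [-8.1, -3.4, 30.8]
finger_gap: 27.6
grip_force: 40.0
```

Firm stop at TCP 156 (tip at 15 mm), which is home. I relieve the pressure, let go and back off.

```bash
python3 -m crank '[{"travel":[0,0,-0.0025],"yaw":0,"gripper":0.02},{"travel":[0,0,-0.0025],"yaw":0,"gripper":0.02},{"travel":[0,0,-0.0025],"yaw":0,"gripper":0.06},{"travel":[0,0,-0.0025],"yaw":0,"gripper":0.06},{"travel":[0,0,-0.0025],"yaw":0,"gripper":0.06},{"travel":[0,0,-0.0025],"yaw":0,"gripper":0.06},{"travel":[0,0,-0.0025],"yaw":0,"gripper":0.06}]'
```

```text
time: 16.12
eef_pos: [572.1, 138.2, 155.8]
orientation: [0.997, 0.081, -0.0, -0.0]
wrist_force: [-0.1, -0.7, -0.8]
finger_gap: 59.9
grip_force: 0.0
```

```bash
python3 -m crank '[{"travel":[0,0,-0.02],"yaw":0,"gripper":0.06},{"travel":[0,0,-0.06],"yaw":0,"gripper":0.06},{"travel":[0,0,-0.11],"yaw":0,"gripper":0.06},{"travel":[0,0,-0.16],"yaw":0,"gripper":0.06},{"travel":[0,0,-0.16],"yaw":0,"gripper":0.06},{"travel":[0,0,-0.16],"yaw":0,"gripper":0.06}]'
python3 - <<'E'
from h import *
s=save('scene','pics/s6.png');w=save('wrist','pics/w6.png')
print(proj(s,[[572,138,193],[572,138,157]]),proj(w,[[572,138,193]]))
A=cv2.resize(s['img'][140:270,180:310],(390,390),interpolation=cv2.INTER_CUBIC);B=cv2.resize(w['img'][90:290,156:356],(390,390))
cv2.imwrite('pics/c6.png',np.hstack([A,B]))
E
```

```text
time: 16.88
eef_pos: [572.0, 138.1, 316.4]
orientation: [0.997, 0.081, 0.0, 0.0]
wrist_force: [-0.1, 0.3, -0.2]
finger_gap: 59.5
grip_force: 0.0
[[268.37575815 171.24464003]
 [267.75407935 180.5356199 ]] [[255.47834745 185.99694468]]
```

View pics/c6.png

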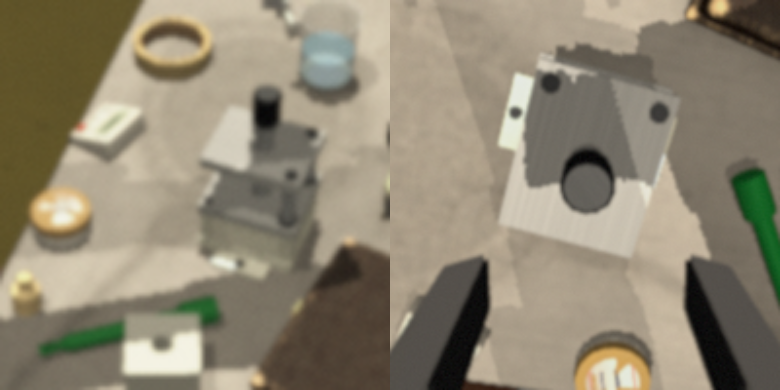

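The spindle is home and free, with the cap where predicted. But the green look-alike now lies on the table, where it stood upright at the start. I check when that happened.

Run:
```python
from h import *
t6=save('top','pics/t6.png')
L=[load(f'pics/{n}.npy')['img'] for n in ('t0','t4')]+[t6['img']]
rs=lambda x:cv2.resize(x,(390,290),interpolation=cv2.INTER_CUBIC)
a=[rs(x[140:270,200:375]) for x in L]; b=rs(load('pics/w2.npy')['img'])
cv2.imwrite('pics/c7.png',np.vstack([np.hstack([a[0],b]),np.hstack([a[1],a[2]])]))
```

```text
(no output)
```

View pics/c7.png

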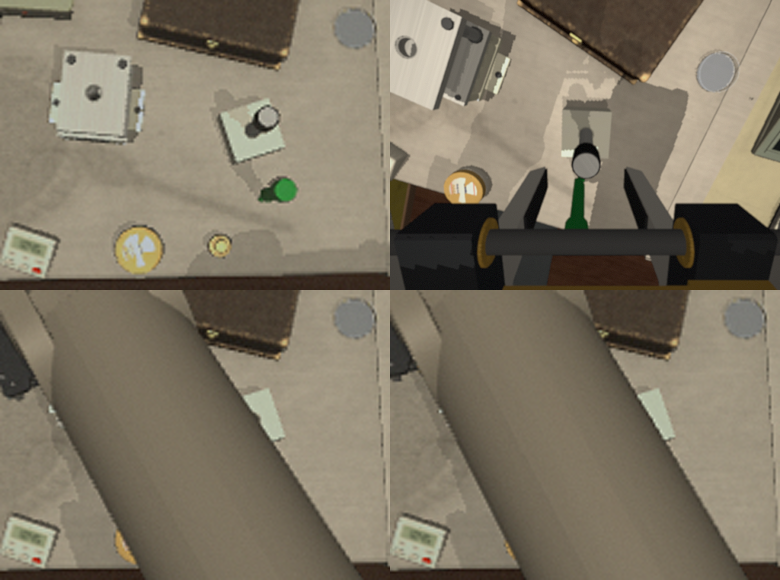

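Top left and w2: the look-alike was still upright just before the grasp, so it fell between the grasp and the carry. Pot, weight and timer are where they were. The task says to leave the look-alike alone, and a tool that only points down can't reliably stand it up again. I won't handle it, and I hand in.

```bash
python3 -c "
from plant import manip
print(manip.finish_job())"
```

```text
the job is handed in; nothing more can be done
None
```

The spindle is fully home in the coupling (tip at 15 mm, wrist force at most about 31 N in the readings) and released at 17 s, but the green look-alike, upright before the grasp, was found lying on the table afterwards; my arm or gripper most likely knocked it over during the grasp or carry, and I left it there.

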